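# Put the reagents back in their fitted bench holders

### The arm

A 7-joint arm with a two-finger parallel gripper is mounted at the origin on a cart in front of the work surface, level with it; the furniture and walls round the work are solid. World frame = base frame: x ahead of the robot, y to its left, z up, the work surface at z = 0. Lengths are in m, angles in rad, forces in N, time in s.
With the tool pointing down it reaches from about 0.35 to 0.9 m from the base axis. Payload 8.1 kg.
Tool frame: the origin (TCP) lies midway between the tips of the shut fingers; the grasp point (between the pads) lies arm.grip_point_offset behind it (arm.grip_point_offset is the distance from the TCP to the grasp point, in m); y points along the fingers, z is the direction in which the jaws open and shut, and the axes are right-handed (so a half turn about y gives the same grasp; the last joint's range is limited). The gripper opens to 92 mm and grips with 3 to 60 N. Pads are 19 mm wide; open, the fingers measure 130 mm over their backs; the gripper's body (75 mm by 190 mm) begins 47 mm behind the grasp point.
Start: joints at [-1.422, 0.434, 0.025, 1.573, -0.012, 1.134, -0.075], TCP at [0.156, 0.605, 0.227] pointing down, gripper open.
Joint ranges: [-2.62, 2.62], [-0.44, 2.09], [-1.27, 1.32], [0.08, 2.57], [-1.32, 4.46], [0.12, 2], [-2.74, 2.74]. Speed limits (rad/s): [2.22, 2.22, 3.01, 3.01, 3.14, 3.14, 3.14].

### API

Orientations are given as a rotation vector (axis times angle).
In Python, from cell import arm, get_image, camera_info gives the robot as it stands.
- The arm moves only by the tool carry_out, never from a script. Its argument "steps" is one flat list of numbers, 5 for each row, row after row: the opening, from 0 (shut) to 1 (fully open), then the shift along the world's x, y, z in units of 0.1 m (1.0 is 0.1 m), then the turn about the world's z in units of 45 degrees (1.0 is 45 degrees). In form: [hand, dx, dy, dz, spin, hand, dx, dy, dz, spin, ...]. A call has 1 to 12 rows; each row is the pose to reach, as a shift and turn from the pose commanded when the call began; what a row does not reach only later rows make up. A row lasts 1/10 s, in which the tool goes at most 50 mm and 8.59 degrees, less where a joint would pass 70% of its speed; a pose out of reach is approached as far as the arm can. A call with a number of a shift or a turn outside -1 to 1 is refused whole. A call with a gripper value outside its range is refused whole. The fingers move at their own pace and stop on an object; "grip_force" is the grip in N (left out, the last holds). Time passes only in rows, so rows that repeat a pose let the fingers close. It gives the time, the measured TCP pose, the force and the opening at its end, in the units of the state.
- arm.observe(): the state, without advancing time (a new reading comes with each control period).
- get_image(name): name is "scene" or "top" or "wrist"; returns (picture, depth): 480x640x3 uint8, red, green, blue; 480x640 float32, m along the optical axis (not along the pixel's ray), 0 where there is no reading.
- camera_info(name): a dict with "fovy" (degrees; the focal length in pixels is half the picture's height over the tangent of half this angle, whatever the lens; pixels are square), "cx", "cy" (the principal point, pixels), "R" (3x3) and "t" (3): a world point X has camera coordinates R X + t; the wrist camera has in their place "tool_from_camera" (4x4, takes a point from camera to tool coordinates, whose origin is the TCP and whose axes are the tool frame's). Camera axes: x right, y down, z forward; pixel columns grow to the right and rows downward; lengths in m; the calibration is good to about 2 mm. A picture is of the moment at which its call begins: read the wrist's pose just before it. camera_info takes no time and is no camera call.
- arm.sign_off(): hands the job in, once; it reports no verdict.
The state is a dict: "clock": time; "joints": joint angles; "dq": joint speeds; "joint_efforts": joint torques, N m; "position": TCP position; "ee_rot": TCP orientation; "force": force on the tool from outside, world axes, zero at the start; "ft_torque": the same for the moment, N m; "width": opening from 0.0 (shut) to 1.0 (fully open).
Only numpy, scipy, OpenCV 4.12 (cv2) and the standard library are available. Lean on these libraries where they do the work, as an engineer would, in place of code of your own. Each camera call takes 0.05 s, during which the arm holds its last target. There are 200 camera calls.

### The job

Put each of the four loose stocks into the white holder made for its shape and size: the screw-cap glass bottle in the large round holder, the sample jar in the medium round one, the dropper bottle in the small round one, and the block of small tubes lengthways in the rectangular tray. Each must end upright, down on the floor of its own holder, and be let go of. Set them down rather than dropping them, and do not tip any of them over.

Things in the scene. Friction and masses are not known exactly. Their poses are not given: they have to be found in the camera images.
- bottle: the larger glass bottle with a screw cap, the thickest of the round things: body 56 mm in diameter up to 80 mm above its foot, cap 39 mm in diameter, 105 mm tall in all, about 0.2 kg. Upright and loose on the table; origin at the centre of its underside, z up along its axis. Grasp round the body at 55 to 70 mm above its foot.
- jar: sample jar with a wide screw lid, 42 mm in diameter and 55 mm tall, about 0.05 kg, upright and loose on the table; origin at the centre of its underside, z up along its axis. Grasp round it at about 40 mm above its foot.
- dropper: slim dropper bottle of dark glass with a black rubber-bulb top: body 31 mm in diameter up to 60 mm above its foot, cap and bulb 18 mm in diameter above that, 96 mm tall in all, about 0.04 kg; grasp round the body at about 45 mm above its foot. Upright and loose on the table; origin at the centre of its underside, z up along its axis.
- tube_block: rectangular block rack with rows of small capped tubes standing in it: block 62 mm (its x) by 112 mm (its y) by 28 mm high, tube caps up to 38 mm, about 0.11 kg, loose on the table; origin at the centre of its underside, z up. Grasp across the 62 mm width, at the middle of its length, with the fingertips about 12 mm above its underside.
- holder_large: the widest round white plastic holder with a dark pad on the floor of its open well; origin at the centre of its underside, z up. Fixed to the table. Total height 16 mm, floor of the well 4 mm above the table (well 12 mm deep), wall 6 mm, thin foot flange 4 mm high. Well 66 mm in diameter, 78 mm across outside the wall: made for the 56 mm bottle.
- holder_medium: the middle-sized round white plastic holder with a dark pad on the floor of its open well; origin at the centre of its underside, z up. Fixed to the table. Total height 16 mm, floor of the well 4 mm above the table (well 12 mm deep), wall 6 mm, thin foot flange 4 mm high. Well 52 mm in diameter, 64 mm across outside the wall: made for the 42 mm jar.
- holder_small: the smallest round white plastic holder with a dark pad on the floor of its open well; origin at the centre of its underside, z up. Fixed to the table. Total height 16 mm, floor of the well 4 mm above the table (well 12 mm deep), wall 6 mm, thin foot flange 4 mm high. Well 41 mm in diameter, 53 mm across outside the wall: made for the 31 mm dropper bottle.
- tray: rectangular white plastic tray with a dark pad and low rims, fixed to the table: inside 72 mm (its x) by 122 mm (its y), outside 80 by 130 mm, rims 4 mm thick and 10 mm high above the table, floor 3 mm above the table; each long rim has a gap about 58 mm long in its middle for the fingers. Made for the block of small tubes, long side along long side, either way round. Origin at the centre of its underside, z up.
Mind the look-alikes: they are no part of the job. Of the things that look like the jar, the smallest one is meant.

How it is judged:
At the end, for the whole second after the job is handed in: Each round thing stands in its own holder: within 9 mm of its centre, underside less than 8 mm above the holder's underside, lean under 0.12 rad. Tube block in the tray: within 9 mm both ways, underside under 7 mm, level to 0.08, long sides aligned to 0.15 rad. All at rest (horizontal distance between bottle and holder_large below 0.009 m and z of bottle in the frame of holder_large below 0.008 m and angle between each of bottle, jar, dropper's own z axis and vertical below 0.12 rad and horizontal distance between jar and holder_medium below 0.009 m and z of jar in the frame of holder_medium below 0.008 m and horizontal distance between dropper and holder_small below 0.009 m and z of dropper in the frame of holder_small below 0.008 m and x of tube_block in the frame of tray between -0.009 and 0.009 m and y of tube_block in the frame of tray between -0.009 and 0.009 m and z of tube_block in the frame of tray below 0.007 m and angle between tube_block's own z axis and vertical below 0.08 rad and angle between the y axis of tube_block and the y axis of tray, either way round below 0.15 rad and linear speed of each of bottle, jar, dropper, tube_block below 0.02 m/s and angular speed of each of bottle, jar, dropper, tube_block below 0.2 rad/s); the robot touches nothing.
It fails at once if one of the four things is tipped over (leans more than about 45 degrees) (angle between any of bottle, jar, dropper, tube_block's own z axis and vertical above 0.8 rad).
It fails at once if one of the four things is dropped or knocked so that, out of the fingers, it moves faster than 0.8 m/s (a fall of more than about 3 cm) ((linear speed of bottle above 0.8 m/s and contact force between the fingers and bottle below 0.01 N) or (linear speed of jar above 0.8 m/s and contact force between the fingers and jar below 0.01 N) or (linear speed of dropper above 0.8 m/s and contact force between the fingers and dropper below 0.01 N) or (linear speed of tube_block above 0.8 m/s and contact force between the fingers and tube_block below 0.01 N)).
It also fails if it takes over 112 s, if anything falls off the work surface, if the arm or the gripper's body presses on something with over 40 N, if the wrist force passes 120 N, or if a joint passes its speed limit or range.

## Working session

There is one attempt and no reset: what is moved stays moved. The work goes in short steps, Python scripts to look and compute and a tool call to move; the robot and the scene stay as the last step left them, time stands still between calls to the robot, and variables do not carry over. Pictures are saved under pics/ and viewed, about 12 in all and at most 16, crops included, and the job is handed in when it is done.

Besides the shell and the picture viewer there is one more tool, called after ">>>" as name(argument=value, ...), one argument or row to a line, values as JSON. carry_out: Moves the arm, as the interface text tells. Shifts and turns lie within -1 to 1; 1 stands for 0.1 m of shift or 45 degrees of turn. Its arguments: {"type":"object","properties":{"steps":{"type":"array","items":{"type":"number"}},"grip_force":{"type":"number"}},"required":["steps"]}

```bash
mkdir -p pics; ls
python3 - <<'E'
from cell import arm,get_image,camera_info
import cv2,numpy as np
s=arm.observe();print({k:np.round(v,3) for k,v in s.items()})
try: print(arm.grip_point_offset)
except Exception as e: print(e)
for n in("scene","top"):
    im,d=get_image(n);cv2.imwrite(f"pics/{n}0.png",im[:,:,::-1]);np.save(f"pics/{n}0.npy",d);np.save(f"pics/{n}0c.npy",im)
    print(n,camera_info(n))
print(camera_info("wrist"))
E
```

```text
pics
{'clock': np.float64(0.0), 'joints': array([-1.422,  0.435,  0.025,  1.574, -0.012,  1.134, -0.075]), 'dq': array([ 0.   , -0.001,  0.001,  0.001, -0.   , -0.002,  0.001]), 'joint_efforts': array([ 0.0000e+00, -6.6784e+01,  9.8500e-01, -3.1445e+01, -6.1000e-02,
        4.3000e-02,  0.0000e+00]), 'position': array([0.156, 0.605, 0.226]), 'ee_rot': array([-1.563,  0.198, -0.198]), 'force': array([-0.053,  0.002, -0.153]), 'ft_torque': array([-0.036, -0.028, -0.019]), 'width': np.float64(1.001)}
0.0188
scene {'fovy': 42.301703949005685, 'cx': 311.4856467777227, 'cy': 241.07448790433153, 'R': array([[ 0.62667229, -0.77928214,  0.00108919],
       [-0.39205882, -0.31648772, -0.86378551],
       [ 0.67347733,  0.54088342, -0.50385852]]), 't': array([-0.32447805,  0.271161  ,  1.07382489])}
top {'fovy': 48.26451315114177, 'cx': 325.059062915774, 'cy': 252.10418581148764, 'R': array([[-0.02853426, -0.99957031,  0.00670789],
       [-0.98104939,  0.02671771, -0.1919069 ],
       [ 0.19164522, -0.01205669, -0.98139021]]), 't': array([0.03812167, 0.54233666, 1.22607516])}
{'fovy': 60.41983165429806, 'cx': 319.03180585026894, 'cy': 237.3867372514149, 'tool_from_camera': array([[-5.02929294e-04,  9.54916885e-01,  2.96872850e-01,
        -7.99913998e-02],
       [ 5.61339807e-04, -2.96872572e-01,  9.54916939e-01,
        -1.57750156e-01],
       [ 9.99999716e-01,  6.46902251e-04, -3.86726948e-04,
         4.16448948e-04],
       [ 0.00000000e+00,  0.00000000e+00,  0.00000000e+00,
         1.00000000e+00]])}
```

View pics/top0.png

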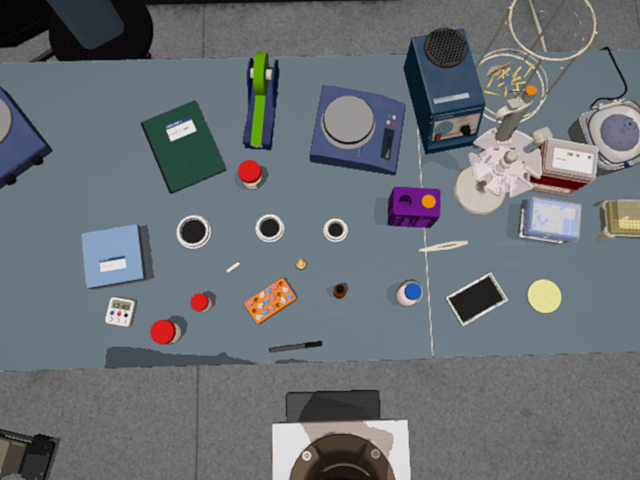

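View pics/scene0.png

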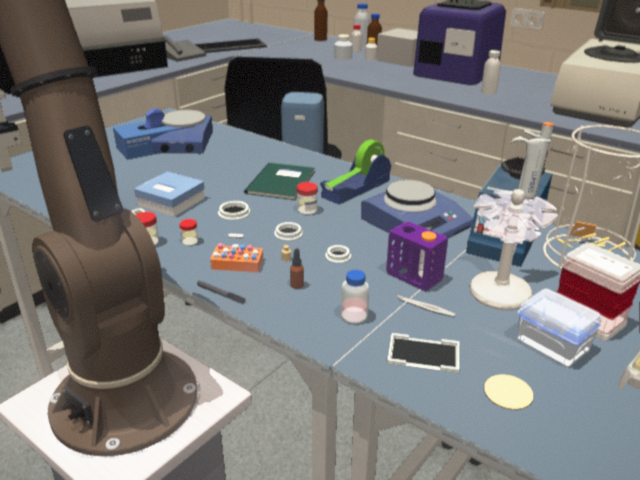

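Candidates in the top view:
- **Jar:** red lids at (200,302), (165,331) and (250,173). The smallest, (200,302), is the one meant.
- **Bottle:** blue cap at (408,293).
- **Dropper:** dark glass at (340,290).
- **Tube block:** orange, at (270,300).
- **Holders:** large (194,231), medium (269,228), small (336,230). The tray is at (477,298).

```bash
cat > h.py <<'E'
import numpy as np,cv2
from cell import arm,get_image,camera_info
from scipy.spatial.transform import Rotation as Ro
def cloud(n,d,info=None,s=None):
    c=camera_info(n);f=240/np.tan(np.radians(c["fovy"]/2))
    v,u=np.mgrid[:480,:640];P=np.stack([(u-c["cx"])/f*d,(v-c["cy"])/f*d,d],-1)
    if n=="wrist":
        T=np.array(c["tool_from_camera"]);P=P@T[:3,:3].T+T[:3,3]
        return P@Ro.from_rotvec(s["ee_rot"]).as_matrix().T+s["position"]
    return (P-c["t"])@np.array(c["R"])
def circ(p): # fit circle
    A=np.c_[2*p[:,:2],np.ones(len(p))];x=np.linalg.lstsq(A,(p[:,:2]**2).sum(1),rcond=None)[0]
    return x[0],x[1],np.sqrt(x[2]+x[0]**2+x[1]**2)
E
python3 - <<'E'
from h import *
d=np.load("pics/top0.npy");im=np.load("pics/top0c.npy");W=cloud("top",d);g=im.astype(int)
def win(u,v,r):
    m=np.zeros((480,640),bool);m[v-r:v+r,u-r:u+r]=1;return m&(d>0)
print("table z",np.median(W[win(300,200,6)][:,2]))
for n,u,v,r in(("L",194,231,22),("M",269,228,20),("S",336,230,16)):
    m=win(u,v,r)&(g.min(2)>170);p=W[m];b=(p[:,:2].max(0)+p[:,:2].min(0))/2
    print(n,np.round(p.mean(0),4),m.sum(),np.round(b,4),np.round(np.ptp(p[:,:2],axis=0),3))
for n,u,v,r in(("jar",200,302,14),("jarB",165,331,20),("jarC",250,173,20),("bottle",408,293,20),("drop",340,290,14)):
    m=win(u,v,r);p=W[m];z=p[:,2];p=p[z>np.percentile(z,99.5)-.008] if n!="drop" else p[z>.03]
    print(n,len(p),np.round(p.mean(0),4),np.round((p[:,:2].max(0)+p[:,:2].min(0))/2,4),np.round(np.ptp(p[:,:2],axis=0),3),p[:,2].max().round(3))
m=win(270,300,32)&(W[...,2]>.012);m=win(270,300,32)&(W[...,2]>.015)
k,lab=cv2.connectedComponents(m.astype(np.uint8));p=W[lab==lab[300,270]]
print("block",np.round(p.mean(0),4),cv2.minAreaRect((p[:,:2]*1000).astype(np.float32)))
m=win(477,298,36)&(W[...,2]>-.01)&((g.min(2)>150)|(g.max(2)<40));k,lab=cv2.connectedComponents(m.astype(np.uint8));p=W[lab==lab[298,477]]
print("tray",np.round(p.mean(0),4),cv2.minAreaRect((p[:,:2]*1000).astype(np.float32)))
E
```

```text
table z -0.0005480353466838252
L [0.6089 0.3475 0.0101] 300 [0.6148 0.3496] [0.087 0.086]
M [0.6149 0.1602 0.0104] 260 [0.62   0.1609] [0.072 0.071]
S [ 0.6058 -0.0044  0.0103] 222 [ 0.6088 -0.0042] [0.061 0.06 ]
jar 223 [0.4323 0.3202 0.0555] [0.4321 0.3207] [0.038 0.038] 0.062
jarB 416 [0.3648 0.3979 0.0746] [0.3642 0.398 ] [0.054 0.053] 0.081
jarC 352 [0.744  0.2008 0.0745] [0.7443 0.2009] [0.056 0.054] 0.081
bottle 205 [ 0.4377 -0.1731  0.1051] [ 0.438 -0.173] [0.037 0.035] 0.111
drop 138 [ 0.4484 -0.0087  0.0625] [ 0.4513 -0.0098] [0.03  0.029] 0.101
block [0.4325 0.1567 0.0301] ((433.8370056152344, 157.5399169921875), (62.21910095214844, 111.10325622558594), 31.989084243774414)
tray [ 0.427  -0.3432  0.0037] ((427.50830078125, -344.37518310546875), (81.03229522705078, 135.5213623046875), 27.59418296813965)
```

Run:
```python
import cv2
a=cv2.imread("pics/top0.png")[190:350,90:540];cv2.imwrite("pics/crop1.png",cv2.resize(a,(800,284),interpolation=cv2.INTER_CUBIC))
```

```text
(no output)
```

View pics/crop1.png

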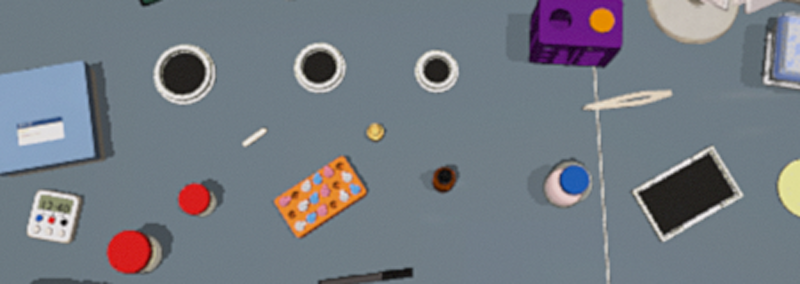

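Run:
```python
from h import *
s=arm.observe();R=Ro.from_rotvec(s["ee_rot"]).as_matrix();print(np.round(R,3), np.degrees(np.arctan2(R[1,2],R[0,2])))
T=np.array(camera_info("wrist")["tool_from_camera"]);print("cam pos",R@T[:3,3]+s["position"],"fwd",R@T[:3,2],"imgdown",R@T[:3,1])
```

```text
[[ 0.968 -0.     0.249]
 [-0.249 -0.001  0.968]
 [ 0.    -1.    -0.001]] 75.5699860508509
cam pos [0.07831279 0.62539883 0.38379067] fwd [ 0.28720102 -0.07566601 -0.95487708] imgdown [ 0.9250184  -0.23692821  0.29699492]
```

>>> carry_out(
  steps=[1,0.45,-0.45,0,0,1,0.9,-0.9,0,0,1,0.9,-0.9,0,0],
  grip_force=20,
)

```text
clock: 0.4
position: [0.2491, 0.5118, 0.2264]
ee_rot: [-1.563, 0.199, -0.202]
force: [0.4, 0.8, 0.5]
width: 1.001
```

>>> carry_out(
  steps=[1,0.45,-0.45,0,0,1,0.9,-0.9,0,0],
)

```text
clock: 0.6
position: [0.317, 0.4433, 0.2265]
ee_rot: [-1.562, 0.197, -0.196]
force: [0.7, 0.2, -0.1]
width: 0.999
```

>>> carry_out(
  steps=[1,0.45,-0.4,0,0,1,0.7,-0.6,0,0,1,0.7,-0.6,0,0,1,0.7,-0.6,0,0],
)

```text
clock: 1.0
position: [0.387, 0.3837, 0.2265]
ee_rot: [-1.562, 0.2, -0.2]
force: [-1.3, 0.7, -0.1]
width: 1.0
```

```bash
cat >> h.py <<'E'
def look(name):
    s=arm.observe();im,d=get_image("wrist");cv2.imwrite(f"pics/{name}.png",im[:,:,::-1])
    W=cloud("wrist",d,s=s);return s,im.astype(int),d,W
def obj(W,d,xy,r,z0,z1):
    m=(d>0)&(np.hypot(W[...,0]-xy[0],W[...,1]-xy[1])<r)&(W[...,2]>z0)&(W[...,2]<z1)
    return W[m],m
E
python3 - <<'E'
from h import *
s,g,d,W=look("w1");print(s["position"],s["dq"].round(2))
p,m=obj(W,d,(.432,.32),.035,.045,.07);print("jar",len(p),p.mean(0).round(4),((p.max(0)+p.min(0))/2).round(4),circ(p),np.ptp(p,axis=0).round(3))
for n,xy,r in(("L",(.613,.3485),.055),("M",(.618,.16),.045),("S",(.608,-.004),.04)):
    p,m=obj(W,d,xy,r,.011,.02);
    if len(p)>50:print(n,len(p),circ(p),((p.max(0)+p.min(0))/2).round(4),p[:,2].mean())
E
```

```text
[0.38704007 0.38370456 0.22650052] [-0.04  0.   -0.04 -0.   -0.01  0.   -0.01]
jar 1795 [0.4326 0.3235 0.0547] [0.4345 0.3225 0.0514] (np.float64(0.4331579726401529), np.float64(0.3232254776784935), np.float64(0.015056068883384984)) [0.042 0.042 0.012]
L 628 (np.float64(0.6144639052771456), np.float64(0.3499587843939455), np.float64(0.0354834515878477)) [0.6096 0.3499 0.0143] 0.0151396635873175
M 277 (np.float64(0.6128401207266037), np.float64(0.16349660994973256), np.float64(0.023286105085167784)) [0.5986 0.1681 0.0142] 0.014577400839467515
```

View pics/w1.png

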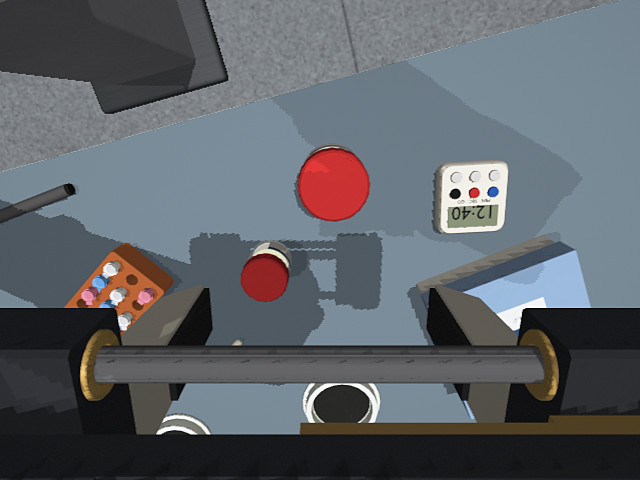

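Wrist view: the jar lid is at (265,277). The larger decoy is at (334,184) and holder_large at (342,405). The jar is at about (0.433, 0.3225). Going for it with a 30° turn to clear the decoy.

>>> carry_out(
  steps=[1,0.23,-0.3,-0.3,-0.19,1,0.46,-0.61,-0.6,-0.38,1,0.46,-0.61,-0.9,-0.57,1,0.46,-0.61,-1,-0.667,1,0.46,-0.61,-1,-0.667,1,0.46,-0.61,-1,-0.667],
  grip_force=15,
)

```text
clock: 1.65
position: [0.4316, 0.3251, 0.1269]
ee_rot: [-1.485, 0.603, -0.602]
force: [-0.3, 0.1, 0.4]
width: 1.002
```

>>> carry_out(
  steps=[1,0,0,-0.3,0,1,0,0,-0.5,0,1,0,0,-0.5,0,1,0,0,-0.5,0],
)

```text
clock: 2.05
position: [0.4326, 0.3244, 0.0777]
ee_rot: [-1.484, 0.605, -0.605]
force: [0.3, -0.6, 0.2]
width: 0.999
```

Run:
```python
from h import *
s,g,d,W=look("w2");print(s["position"],s["ee_rot"])
p,m=obj(W,d,(.433,.3225),.035,.045,.07);print("jar",len(p),p.mean(0).round(4),((p.max(0)+p.min(0))/2).round(4),np.ptp(p,axis=0).round(3))
```

```text
[0.43257113 0.3244231  0.07774949] [-1.4838791   0.60469593 -0.60492165]
jar 5741 [0.4329 0.3238 0.0547] [0.4344 0.3221 0.0512] [0.042 0.042 0.012]
```

View pics/w2.png

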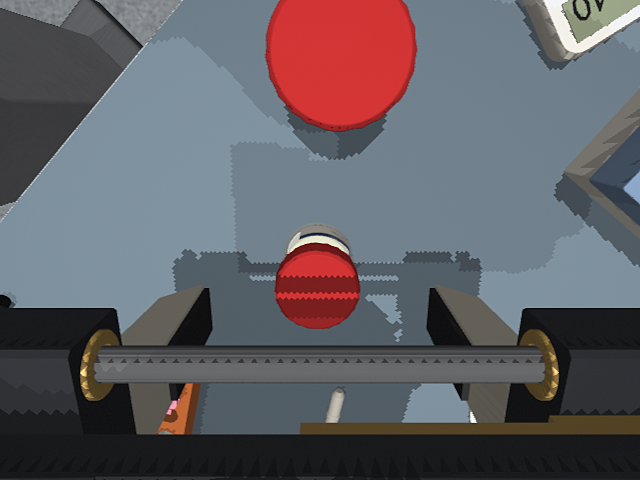

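Wrist view: the jar lid is at (317,287), centred between the fingers, and the block's corner is clear. Closing on it.

>>> carry_out(
  steps=[1,0.015,-0.015,-0.3,0,1,0.015,-0.015,-0.57,0,1,0.015,-0.015,-0.57,0,0,0.015,-0.015,-0.57,0,0,0.015,-0.015,-0.57,0,0,0.015,-0.015,-0.57,0,0,0.015,-0.015,-0.57,0,0,0.015,-0.015,-0.57,0,0,0.015,-0.015,-0.57,0,0,0.015,-0.015,-0.57,0],
  grip_force=15,
)

```text
clock: 3.1
position: [0.434, 0.3221, 0.0198]
ee_rot: [-1.484, 0.606, -0.607]
force: [-0.4, -0.7, 2.2]
width: 0.449
```

>>> carry_out(
  steps=[0,0,0,0,0,0,0,0,0.2,0,0,0,0,0.5,0,0,0,0,0.9,0,0,0,0,0.9,0,0,0,0,0.9,0],
)

```text
clock: 3.7
position: [0.4343, 0.3225, 0.1104]
ee_rot: [-1.483, 0.606, -0.607]
force: [-0.1, 0.1, -0.8]
width: 0.448
```

>>> carry_out(
  steps=[0,0.33,-0.3,0,0,0,0.66,-0.6,0,0,0,1,-0.9,0,0,0,1,-0.9,0,0],
)

```text
clock: 4.1
position: [0.5382, 0.225, 0.1086]
ee_rot: [-1.486, 0.611, -0.616]
force: [0.2, 0.5, -0.1]
width: 0.45
```

>>> carry_out(
  steps=[0,0.33,-0.3,0,0,0,0.66,-0.6,0,0,0,1,-0.9,0,0,0,1,-0.9,0,0,0,1,-0.9,0,0],
)

```text
clock: 4.6
position: [0.6336, 0.1405, 0.1079]
ee_rot: [-1.486, 0.61, -0.607]
force: [-0.2, -0.1, -1.8]
width: 0.45
```

```bash
cat >> h.py <<'E'
def rim(W,d,xy,r):
    p,m=obj(W,d,xy,r+.012,.0125,.02);a=np.degrees(np.arctan2(p[:,1]-xy[1],p[:,0]-xy[0]))
    k=(np.histogram(a,36,(-180,180))[0]>3)
    # fit ring mid radius known: minimise distance to annulus centre radius
    from scipy.optimize import least_squares
    f=lambda c:(np.abs(np.hypot(p[:,0]-c[0],p[:,1]-c[1])-(r-.003))-.003).clip(0)+1e-3*0
    g=lambda c:np.hypot(p[:,0]-c[0],p[:,1]-c[1])-(r-.003)
    x=least_squares(g,xy,loss="soft_l1",f_scale=.002).x
    return x.round(4),len(p),k.sum()*10
E
python3 - <<'E'
from h import *
s,g,d,W=look("w3");print(s["position"])
print("M",rim(W,d,(.62,.161),.032))
print("L",rim(W,d,(.6148,.3498),.039))
print("S",rim(W,d,(.609,-.0042),.0265))
E
```

```text
[0.63355554 0.14047662 0.10787261]
M (array([0.6197, 0.16  ]), 2712, np.int64(360))
L (array([0.6153, 0.3483]), 1501, np.int64(110))
S (array([ 0.609 , -0.0042]), 0, np.int64(0))
```

View pics/w3.png

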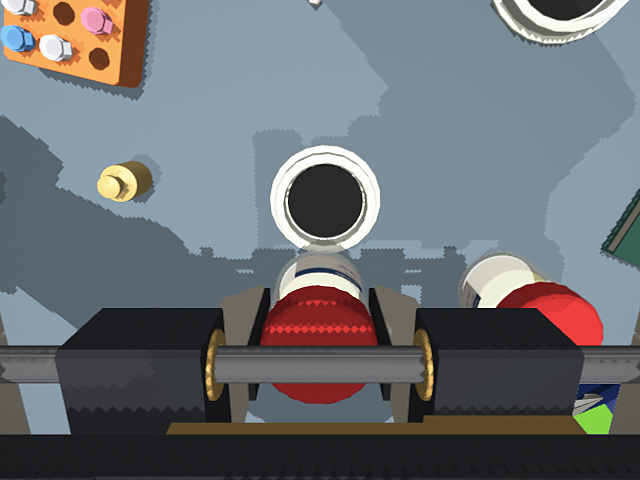

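Wrist view: holder_medium's whole ring is visible at (325,199), and the held jar is at (318,345). The decoy jar to the right, at (545,315), is clear. I'll turn back 30° and set the jar down.

>>> carry_out(
  steps=[0,-0.07,0.1,-0.1,0.19,0,-0.14,0.195,-0.2,0.38,0,-0.14,0.195,-0.35,0.57,0,-0.14,0.195,-0.48,0.667,0,-0.14,0.195,-0.48,0.667,0,-0.14,0.195,-0.48,0.667,0,-0.14,0.195,-0.48,0.667],
)

```text
clock: 5.35
position: [0.62, 0.1623, 0.0624]
ee_rot: [-1.561, 0.198, -0.199]
force: [-0.4, 0.1, -1.5]
width: 0.451
```

>>> carry_out(
  steps=[0,0,-0.02,-0.1,0,0,0,-0.02,-0.2,0,0,0,-0.02,-0.3,0,0,0,-0.02,-0.35,0,0,0,-0.02,-0.375,0,0,0,-0.02,-0.385,0,0,0,-0.02,-0.385,0],
)

```text
clock: 6.05
position: [0.6193, 0.1593, 0.0238]
ee_rot: [-1.562, 0.199, -0.197]
force: [-5.7, -1.5, 10.5]
width: 0.445
```

>>> carry_out(
  steps=[0.5,0,0,0,0,0.6,0,0,0,0,0.75,0,0,0,0,0.8,0,0,0,0,0.8,0,0,0,0],
)

```text
clock: 6.55
position: [0.62, 0.1596, 0.0232]
ee_rot: [-1.562, 0.198, -0.198]
force: [1.0, 0.2, -0.3]
width: 0.784
```

>>> carry_out(
  steps=[0.8,0,0,0.3,0,0.8,0,0,0.8,0,0.8,0,0,1,0,0.8,0,0,1,0],
)

```text
clock: 6.95
position: [0.6223, 0.1602, 0.1272]
ee_rot: [-1.559, 0.193, -0.203]
force: [1.0, -0.5, -0.2]
width: 0.799
```

>>> carry_out(
  steps=[1,0.3,-0.4,0.3,0,1,0.4,-0.8,0.6,0,1,0.4,-1,0.6,0,1,0.4,-1,0.6,0],
)

```text
clock: 7.35
position: [0.661, 0.053, 0.1838]
ee_rot: [-1.564, 0.202, -0.205]
force: [-0.5, 0.1, -0.7]
width: 0.994
```

Run:
```python
from h import *
s,g,d,W=look("w4");print(s["position"])
print("M",rim(W,d,(.62,.161),.032));print("S",rim(W,d,(.609,-.0042),.0265))
p,m=obj(W,d,(.62,.16),.03,.056,.065);print("jar",len(p),p.mean(0).round(4),((p.max(0)+p.min(0))/2).round(4),np.ptp(p,axis=0).round(3))
```

```text
[0.66101233 0.05296968 0.18379687]
M (array([0.6201, 0.1601]), 1452, np.int64(270))
S (array([ 0.6105, -0.0039]), 1429, np.int64(360))
jar 3136 [0.6193 0.1591 0.0591] [0.6199 0.1594 0.0592] [0.041 0.041 0.006]
```

View pics/w4.png

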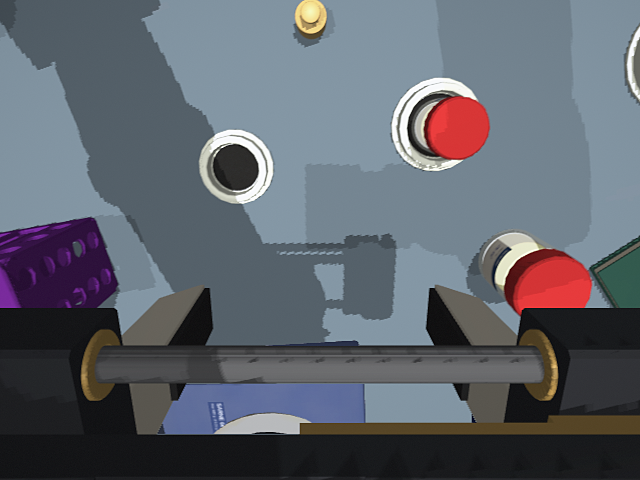

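Wrist view: the jar stands in holder_medium at (455,127), lid top at 59 mm, about 1 mm off centre. holder_small is at (236,166). Next is the dropper.

>>> carry_out(
  steps=[1,-0.4,-0.2,0,0,1,-0.8,-0.4,0,0,1,-1,-0.4,0,0,1,-1,-0.4,0,0],
)

```text
clock: 7.8
position: [0.5564, 0.0205, 0.1822]
ee_rot: [-1.562, 0.2, -0.194]
force: [0.8, -0.4, -0.1]
width: 0.999
```

>>> carry_out(
  steps=[1,-0.4,-0.2,-0.1,0,1,-0.6,-0.2,-0.3,0,1,-0.6,-0.2,-0.3,0,1,-0.6,-0.2,-0.3,0],
)

```text
clock: 8.2
position: [0.5003, 0.0009, 0.1528]
ee_rot: [-1.561, 0.197, -0.196]
force: [1.4, 0.3, 0.4]
width: 1.002
```

Run:
```python
from h import *
s,g,d,W=look("w5");print(s["position"])
for a,b in((.03,.058),(.064,.1)):
    p,m=obj(W,d,(.45,-.009),.035,a,b);print("drop",len(p),p.mean(0).round(4),((p.max(0)+p.min(0))/2).round(4),np.ptp(p,axis=0).round(3),circ(p))
p,m=obj(W,d,(.52,.07),.05,.01,.06);print("vial",len(p),p.mean(0).round(3),p[:,2].max())
```

```text
[0.50026824 0.0009223  0.15279479]
drop 912 [ 0.4495 -0.0047  0.0495] [ 0.4533 -0.0083  0.0441] [0.03  0.03  0.028] (np.float64(0.45331387633357595), np.float64(-0.008230288601800112), np.float64(0.0131261857791809))
drop 934 [ 0.4516 -0.0065  0.0821] [ 0.4534 -0.0082  0.0805] [0.019 0.019 0.033] (np.float64(0.4524741165878363), np.float64(-0.007337304753171903), np.float64(0.00618741392480674))
vial 886 [0.52  0.081 0.027] 0.038849546620114694
```

View pics/w5.png

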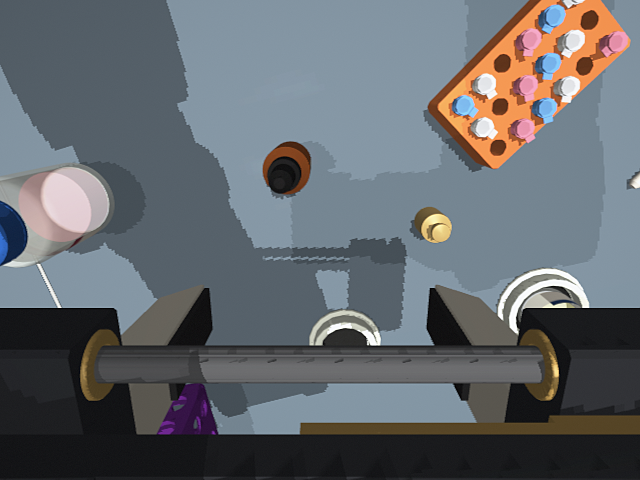

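Wrist view: the dropper is at (285,172), measured at (0.4533, −0.0083). The vial at (433,225) and the block at (530,85) are clear.

>>> carry_out(
  steps=[0.8,-0.3,-0.09,-0.1,0,0.8,-0.47,-0.092,-0.2,0,0.8,-0.47,-0.092,-0.3,0,0.8,-0.47,-0.092,-0.3,0,0.8,-0.47,-0.092,-0.3,0],
  grip_force=12,
)

```text
clock: 8.75
position: [0.4548, -0.0091, 0.1235]
ee_rot: [-1.562, 0.196, -0.198]
force: [0.3, 0.2, -0.2]
width: 0.8
```

>>> carry_out(
  steps=[0.8,0,0,-0.3,0,0.8,0,0,-0.6,0,0.8,0,0,-0.8,0,0.8,0,0,-0.9,0,0.8,0,0,-0.915,0,0.8,0,0,-0.915,0],
)

```text
clock: 9.35
position: [0.4538, -0.0095, 0.0322]
ee_rot: [-1.562, 0.197, -0.198]
force: [0.4, -0.2, -1.1]
width: 0.8
```

>>> carry_out(
  steps=[0.6,0,0,0,0,0.45,0,0,0,0,0.35,0,0,0,0,0,0,0,0,0,0,0,0,0,0,0,0,0,0,0,0,0,0,0,0],
)

```text
clock: 10.05
position: [0.453, -0.0096, 0.0318]
ee_rot: [-1.562, 0.198, -0.198]
force: [0.3, -0.8, 0.1]
width: 0.326
```

>>> carry_out(
  steps=[0,0,0,0.1,0,0,0,0,0.4,0,0,0,0,0.7,0,0,0,0,0.7,0],
)

```text
clock: 10.45
position: [0.4552, -0.0095, 0.1054]
ee_rot: [-1.56, 0.193, -0.202]
force: [0.2, -0.3, -0.5]
width: 0.327
```

Run:
```python
from h import *
s,g,d,W=look("w6");print(s["position"],s["width"])
p,m=obj(W,d,s["position"][:2],.03,s["position"][2]+.032,s["position"][2]+.065);print("held top",len(p),p[:,2].max(),((p.max(0)+p.min(0))/2).round(4),np.ptp(p,axis=0).round(3))
```

```text
[ 0.45518469 -0.00954958  0.10536956] 0.3265367895603513
held top 4603 0.1703654878881356 [ 0.4549 -0.0065  0.1539] [0.032 0.047 0.033]
```

>>> carry_out(
  steps=[0,0.4,0.02,0,0,0,0.8,0.03,0,0,0,0.9,0.03,0,0,0,0.9,0.03,0,0],
)

```text
clock: 10.9
position: [0.5436, -0.0066, 0.1008]
ee_rot: [-1.562, 0.198, -0.197]
force: [-0.4, 0.5, -0.8]
width: 0.328
```

>>> carry_out(
  steps=[0,0.4,0.02,0,0,0,0.64,0.026,-0.1,0,0,0.64,0.026,-0.3,0,0,0.64,0.026,-0.4,0,0,0.64,0.026,-0.4,0,0,0.64,0.026,-0.4,0],
)

```text
clock: 11.5
position: [0.6058, -0.0042, 0.0619]
ee_rot: [-1.562, 0.199, -0.197]
force: [0.4, -0.1, -0.1]
width: 0.325
```

>>> carry_out(
  steps=[0,0.045,0.003,0,0,0,0.045,0.003,-0.1,0,0,0.045,0.003,-0.18,0,0,0.045,0.003,-0.24,0,0,0.045,0.003,-0.262,0,0,0.045,0.003,-0.262,0],
)

```text
clock: 12.1
position: [0.6113, -0.0035, 0.0354]
ee_rot: [-1.562, 0.198, -0.197]
force: [-0.5, 0.8, 2.2]
width: 0.327
```

>>> carry_out(
  steps=[0.38,0,0,0,0,0.45,0,0,0,0,0.55,0,0,0,0,0.65,0,0,0,0,0.65,0,0,0,0],
)

```text
clock: 12.6
position: [0.6114, -0.0037, 0.0355]
ee_rot: [-1.562, 0.198, -0.198]
force: [0.6, -0.1, 0.0]
width: 0.637
```

>>> carry_out(
  steps=[0.65,0,0,0.3,0,0.65,0,0,0.7,0,0.65,0,0,1,0,0.65,0,0,1,0],
)

```text
clock: 13.0
position: [0.6143, -0.0038, 0.1401]
ee_rot: [-1.56, 0.192, -0.204]
force: [0.0, 0.3, 0.7]
width: 0.65
```

>>> carry_out(
  steps=[1,0,0,0.4,0,1,-0.3,-0.4,0.5,0,1,-0.5,-0.8,0.5,0,1,-0.5,-0.8,0.5,0],
)

```text
clock: 13.4
position: [0.5583, -0.0909, 0.1857]
ee_rot: [-1.565, 0.205, -0.204]
force: [0.1, 0.1, -0.1]
width: 0.949
```

>>> carry_out(
  steps=[1,-0.3,-0.4,0,0,1,-0.5,-0.7,0,0,1,-0.5,-0.7,0,0,1,-0.5,-0.7,0,0],
)

```text
clock: 13.8
position: [0.5111, -0.1542, 0.1852]
ee_rot: [-1.561, 0.2, -0.199]
force: [-0.5, 0.6, -0.0]
width: 1.001
```

Run:
```python
from h import *
s,g,d,W=look("w7");print(s["position"])
p,m=obj(W,d,(.438,-.173),.045,.085,.112);print("cap",len(p),p[:,2].max(),((p.max(0)+p.min(0))/2).round(4),np.ptp(p,axis=0).round(3))
p,m=obj(W,d,(.438,-.173),.045,.02,.082);print("body",len(p),((p.max(0)+p.min(0))/2).round(4),np.ptp(p,axis=0).round(3))
im,dd=get_image("top");cv2.imwrite("pics/top7.png",im[:,:,::-1]);WT=cloud("top",dd)
for n,c,z in(("drop",(.6105,-.0039),.064),("jar",(.62,.16),.05)):
    p,m=obj(WT,dd,c,.03,z,.12);print(n,len(p),p.mean(0).round(4) if len(p) else 0,p[:,2].max() if len(p) else 0)
```

```text
[ 0.51105949 -0.15420517  0.18522093]
cap 3592 0.10700689650216803 [ 0.4403 -0.1722  0.096 ] [0.037 0.038 0.022]
body 2110 [ 0.4402 -0.1715  0.0511] [0.056 0.054 0.062]
drop 63 [ 0.6059 -0.0037  0.0834] 0.10057835048770371
jar 238 [0.6165 0.1581 0.0588] 0.06636156399762154
```

View pics/w7.png

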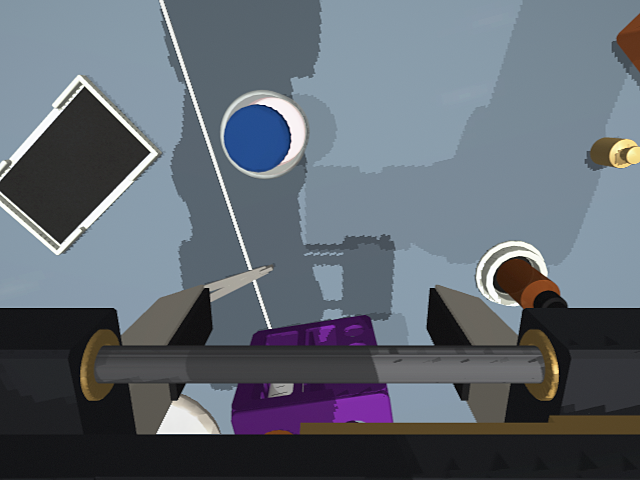

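Wrist view: bottle cap at (257,138), axis at (0.440, −0.172). The dropper stands in holder_small at (515,275). The tray is at (75,165). Grasping the bottle.

>>> carry_out(
  steps=[1,-0.4,-0.1,-0.1,0,1,-0.71,-0.178,-0.3,0,1,-0.71,-0.178,-0.4,0,1,-0.71,-0.178,-0.4,0,1,-0.71,-0.178,-0.4,0],
  grip_force=30,
)

```text
clock: 14.4
position: [0.442, -0.1706, 0.1458]
ee_rot: [-1.562, 0.196, -0.197]
force: [0.1, -0.9, 0.3]
width: 1.0
```

>>> carry_out(
  steps=[1,0,0,-0.3,0,1,0,0,-0.6,0,1,0,0,-0.9,0,1,0,0,-0.99,0,1,0,0,-0.99,0,1,0,0,-0.99,0],
)

```text
clock: 15.0
position: [0.4417, -0.1715, 0.0475]
ee_rot: [-1.562, 0.196, -0.198]
force: [-0.1, 0.3, 0.2]
width: 1.003
```

>>> carry_out(
  steps=[0.85,-0.015,0,-0.01,0,0.7,-0.015,0,-0.01,0,0.64,-0.015,0,-0.01,0,0,-0.015,0,-0.01,0,0,-0.015,0,-0.01,0,0,-0.015,0,-0.01,0,0,-0.015,0,-0.01,0],
)

```text
clock: 15.7
position: [0.4391, -0.1716, 0.0457]
ee_rot: [-1.562, 0.198, -0.198]
force: [-1.5, -1.5, 5.1]
width: 0.604
```

>>> carry_out(
  steps=[0,0,0,0.1,0,0,0,0,0.4,0,0,0,0,0.8,0,0,0,0,1,0,0,0,0,1,0],
)

```text
clock: 16.2
position: [0.4406, -0.172, 0.1486]
ee_rot: [-1.562, 0.194, -0.202]
force: [1.3, -0.1, -1.7]
width: 0.608
```

>>> carry_out(
  steps=[0,0.1,0.35,0,0,0,0.25,0.8,0,0,0,0.3,1,0,0,0,0.3,1,0,0],
)

```text
clock: 16.6
position: [0.469, -0.0676, 0.1447]
ee_rot: [-1.561, 0.194, -0.192]
force: [-0.3, -0.7, -1.2]
width: 0.601
```

>>> carry_out(
  steps=[0,0.1,0.4,0,0,0,0.25,0.8,0,0,0,0.3,1,0,0,0,0.3,1,0,0],
)

```text
clock: 17.0
position: [0.499, 0.0314, 0.1447]
ee_rot: [-1.561, 0.195, -0.193]
force: [-0.7, -0.3, -2.0]
width: 0.603
```

>>> carry_out(
  steps=[0,0.2,0.4,0,0,0,0.4,0.8,0,0,0,0.5,1,0,0,0,0.5,1,0,0],
)

```text
clock: 17.4
position: [0.5495, 0.1309, 0.1446]
ee_rot: [-1.561, 0.196, -0.194]
force: [-0.1, -0.3, -1.6]
width: 0.609
```

>>> carry_out(
  steps=[0,0.2,0.4,0,0,0,0.4,0.8,0,0,0,0.5,1,0,0,0,0.5,1,0,0],
)

```text
clock: 17.8
position: [0.5992, 0.2302, 0.1444]
ee_rot: [-1.562, 0.196, -0.195]
force: [-1.1, 0.0, -1.9]
width: 0.604
```

>>> carry_out(
  steps=[0,0.2,0.4,0,0,0,0.4,0.8,0,0,0,0.5,1,0,0,0,0.5,1,0,0,0,0.5,1,0,0,0,0.5,1,0,0],
)

```text
clock: 18.4
position: [0.6491, 0.325, 0.1452]
ee_rot: [-1.564, 0.2, -0.2]
force: [-1.0, -0.6, -2.2]
width: 0.604
```

Run:
```python
from h import *
s,g,d,W=look("w8");print(s["position"])
print("L",rim(W,d,(.6148,.3496),.039))
```

```text
[0.64908858 0.32502914 0.14521556]
L (array([0.6155, 0.3495]), 2786, np.int64(360))
```

View pics/w8.png

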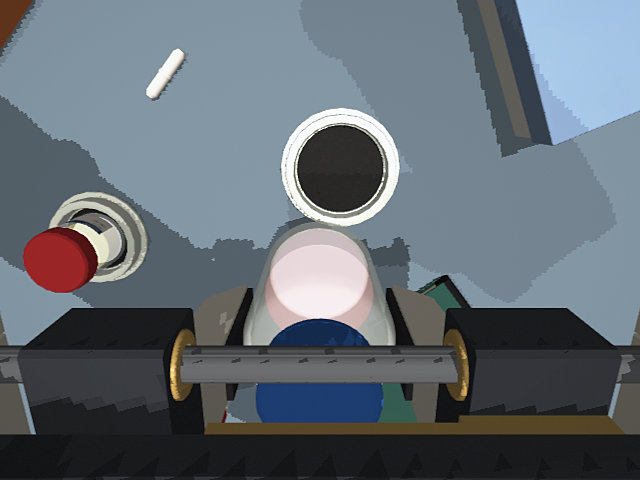

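Wrist view: holder_large's full ring is at (340,167), centre (0.6155, 0.3495). The bottle is upright in the grip. Lowering it.

>>> carry_out(
  steps=[0,-0.2,0.15,0,0,0,-0.345,0.245,-0.1,0,0,-0.345,0.245,-0.3,0,0,-0.345,0.245,-0.5,0,0,-0.345,0.245,-0.6,0,0,-0.345,0.245,-0.6,0,0,-0.345,0.245,-0.6,0],
)

```text
clock: 19.15
position: [0.615, 0.3525, 0.0863]
ee_rot: [-1.561, 0.198, -0.199]
force: [-0.4, 0.0, -1.3]
width: 0.607
```

>>> carry_out(
  steps=[0,-0.005,-0.03,-0.1,0,0,-0.005,-0.03,-0.2,0,0,-0.005,-0.03,-0.27,0,0,-0.005,-0.03,-0.32,0,0,-0.005,-0.03,-0.355,0,0,-0.005,-0.03,-0.367,0,0,-0.005,-0.03,-0.367,0],
)

```text
clock: 19.85
position: [0.6137, 0.3499, 0.0498]
ee_rot: [-1.562, 0.198, -0.197]
force: [-4.8, -3.6, 7.6]
width: 0.606
```

>>> carry_out(
  steps=[0.66,0,0,0,0,0.75,0,0,0,0,0.85,0,0,0,0,0.95,0,0,0,0,0.95,0,0,0,0],
)

```text
clock: 20.35
position: [0.614, 0.35, 0.0488]
ee_rot: [-1.562, 0.198, -0.198]
force: [0.9, 1.2, 0.5]
width: 0.934
```

>>> carry_out(
  steps=[0.95,0,0,0.3,0,0.95,0,0,0.7,0,0.95,0,0,1,0,0.95,0,0,1,0],
)

```text
clock: 20.75
position: [0.6165, 0.3514, 0.1542]
ee_rot: [-1.556, 0.193, -0.203]
force: [0.1, 0.0, 0.1]
width: 0.95
```

>>> carry_out(
  steps=[1,0,0,0.4,0,1,-0.3,-0.3,0.6,-0.15,1,-0.5,-0.6,0.6,-0.3,1,-0.6,-0.9,0.6,-0.45,1,-0.6,-0.9,0.6,-0.45],
)

```text
clock: 21.25
position: [0.5532, 0.2549, 0.2089]
ee_rot: [-1.519, 0.481, -0.481]
force: [-0.4, 0.7, 0.1]
width: 1.002
```

>>> carry_out(
  steps=[1,-0.3,-0.4,0,-0.15,1,-0.5,-0.8,0,-0.3,1,-0.6,-1,0,-0.45,1,-0.6,-1,0,-0.519,1,-0.6,-1,0,-0.519],
)

```text
clock: 21.75
position: [0.4938, 0.1598, 0.2087]
ee_rot: [-1.422, 0.79, -0.79]
force: [0.1, 0.2, 0.4]
width: 1.002
```

```bash
cat >> h.py <<'E'
def rect(W,d,xy,r,z0,z1):
    p,m=obj(W,d,xy,r,z0,z1);c,(w,h),a=cv2.minAreaRect((p[:,:2]*1000).astype(np.float32));return np.round(c,1),round(w,1),round(h,1),round(a,2),len(p)
def jaw(s):
    R=Ro.from_rotvec(s["ee_rot"]).as_matrix();return np.degrees(np.arctan2(R[1,2],R[0,2]))
E
python3 - <<'E'
from h import *
s,g,d,W=look("w9");print(s["position"],jaw(s),s["joints"].round(2))
print("block",rect(W,d,(.434,.157),.075,.022,.032), rect(W,d,(.434,.157),.075,.01,.032))
p,m=obj(W,d,(.6155,.3495),.03,.085,.12);print("bottle",len(p),((p.max(0)+p.min(0))/2).round(4) if len(p) else 0)
im,dd=get_image("top");WT=cloud("top",dd)
p,m=obj(WT,dd,(.6155,.3495),.03,.09,.12);print("bottle top",len(p),p.mean(0).round(4),p[:,2].max())
E
```

```text
[0.49383011 0.15980238 0.20867291] 31.92025918604262 [-0.64  0.28  0.28  1.87 -0.09  1.    0.24]
block (array([436.4, 158.4]), 61.5, 110.3, 31.98, 6488) (array([436.5, 158.4]), 61.6, 110.3, 32.06, 6829)
bottle 2379 [0.6113 0.3459 0.0976]
bottle top 204 [0.61   0.3495 0.1076] 0.11572407583238406
```

View pics/w9.png

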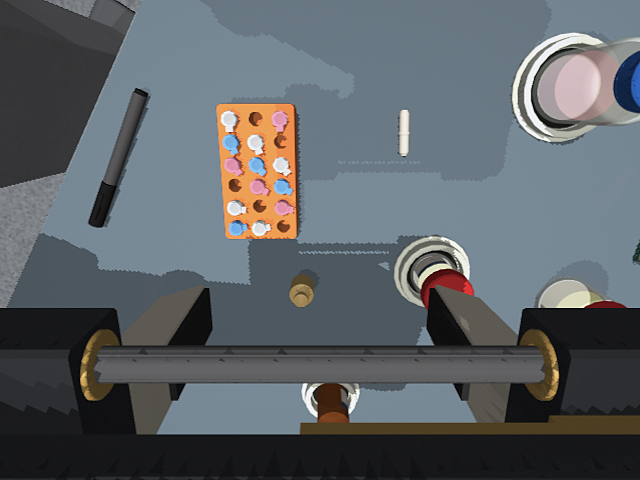

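Wrist view: the block is at (257,172), centre (0.4364, 0.1584), 32°, already aligned with the jaws. The stir bar (405,132) and pen (120,155) are clear of the fingers. The bottle stands in holder_large.

>>> carry_out(
  steps=[1,-0.4,-0.01,-0.2,0,1,-0.574,-0.014,-0.5,0,1,-0.574,-0.014,-0.9,0,1,-0.574,-0.014,-1,0,1,-0.574,-0.014,-1,0,1,-0.574,-0.014,-1,0],
  grip_force=30,
)

```text
clock: 22.45
position: [0.4378, 0.159, 0.1097]
ee_rot: [-1.422, 0.788, -0.789]
force: [0.8, 1.2, 0.4]
width: 1.0
```

Run:
```python
from h import *
s,g,d,W=look("w10");print(s["position"],jaw(s))
print("block",rect(W,d,(.4364,.1584),.075,.022,.032))
```

```text
[0.43778207 0.15902975 0.10973345] 31.988073664026736
block (array([436.3, 158.4]), 61.4, 111.8, 32.06, 11081)
```

>>> carry_out(
  steps=[1,-0.01,-0.006,-0.3,0,1,-0.01,-0.006,-0.6,0,1,-0.01,-0.006,-0.85,0,1,-0.01,-0.006,-0.95,0,1,-0.01,-0.006,-0.975,0,1,-0.01,-0.006,-0.975,0],
)

```text
clock: 23.1
position: [0.4364, 0.1583, 0.0122]
ee_rot: [-1.422, 0.789, -0.79]
force: [0.4, 0.0, 0.7]
width: 1.001
```

>>> carry_out(
  steps=[0.85,0,0,0,0,0.75,0,0,0,0,0.7,0,0,0,0,0,0,0,0,0,0,0,0,0,0,0,0,0,0,0,0,0,0,0,0],
)

```text
clock: 23.8
position: [0.4357, 0.1581, 0.0116]
ee_rot: [-1.422, 0.789, -0.789]
force: [-0.9, -0.2, 6.7]
width: 0.67
```

>>> carry_out(
  steps=[0,0,0,0.1,0,0,0,0,0.4,0,0,0,0,0.8,0,0,0,0,1,0,0,0,0,1,0],
)

```text
clock: 24.3
position: [0.4372, 0.1587, 0.1143]
ee_rot: [-1.418, 0.787, -0.791]
force: [0.5, -0.3, -1.3]
width: 0.671
```

>>> carry_out(
  steps=[0,0,-0.4,0.2,0,0,0,-0.8,0.6,0,0,0,-1,0.6,0,0,0,-1,0.6,0],
)

```text
clock: 24.7
position: [0.4356, 0.0545, 0.172]
ee_rot: [-1.421, 0.792, -0.794]
force: [0.2, -0.3, -1.6]
width: 0.674
```

>>> carry_out(
  steps=[0,0,-0.4,0,0,0,0,-0.8,0,0,0,0,-1,0,0,0,0,-1,0,0],
)

```text
clock: 25.1
position: [0.4347, -0.0444, 0.1705]
ee_rot: [-1.423, 0.793, -0.792]
force: [-0.1, -0.0, -2.1]
width: 0.674
```

>>> carry_out(
  steps=[0,0,-0.4,0,0,0,0,-0.8,0,0,0,0,-1,0,0,0,0,-1,0,0],
)

```text
clock: 25.5
position: [0.4352, -0.1437, 0.1706]
ee_rot: [-1.423, 0.792, -0.791]
force: [-0.8, 0.6, -0.1]
width: 0.674
```

>>> carry_out(
  steps=[0,0,-0.4,0,0,0,0,-0.8,0,0,0,0,-1,0,0,0,0,-1,0,0],
)

```text
clock: 25.9
position: [0.4355, -0.2432, 0.1707]
ee_rot: [-1.423, 0.792, -0.791]
force: [-1.1, 0.3, -1.2]
width: 0.678
```

>>> carry_out(
  steps=[0,0,-0.4,0,0,0,0,-0.8,0,0,0,0.2,-1,0,0,0,0.2,-1,0,0],
)

```text
clock: 26.3
position: [0.4582, -0.3422, 0.1706]
ee_rot: [-1.423, 0.788, -0.79]
force: [0.2, 1.0, -1.2]
width: 0.67
```

>>> carry_out(
  steps=[0,0.2,-0.4,0,0,0,0.3,-0.8,0,0,0,0.3,-0.9,0,0,0,0.3,-0.9,0,0,0,0.3,-0.9,0,0],
)

```text
clock: 26.8
position: [0.486, -0.4291, 0.1705]
ee_rot: [-1.421, 0.789, -0.786]
force: [-0.2, 0.7, -1.9]
width: 0.669
```

Run:
```python
from h import *
s,g,d,W=look("w11");print(s["position"],jaw(s),s["joints"].round(2))
print("tray rim",rect(W,d,(.4275,-.344),.085,.007,.014))
c=s["position"]
p,m=obj(W,d,c[:2],.1,.0+c[2]+.0,c[2]+.021);print("held",rect(W,d,c[:2],.075,c[2]+.010,c[2]+.020))
im,dd=get_image("top");WT=cloud("top",dd)
for n,c,z in(("bottle",(.6155,.3495),.09),("drop",(.6105,-.0039),.064),("jar",(.62,.16),.05)):
    p,m=obj(WT,dd,c,.03,z,.13);print(n,len(p),p.mean(0).round(4),((p.max(0)+p.min(0))/2).round(4))
```

```text
[ 0.48604964 -0.42908325  0.1705045 ] 32.05844124718218 [ 0.33  0.55  0.49  1.61 -0.29  1.06  1.45]
tray rim (array([ 431.3, -348.4]), 80.2, 117.2, 27.27, 1338)
held (array([ 483.9, -424.8]), 95.1, 106.1, 27.86, 22365)
bottle 239 [0.6104 0.3468 0.1073] [0.6103 0.3487 0.1032]
drop 61 [ 0.6057 -0.0036  0.0841] [ 0.607  -0.0036  0.0845]
jar 239 [0.6166 0.158  0.0588] [0.6169 0.1578 0.0585]
```

View pics/w11.png

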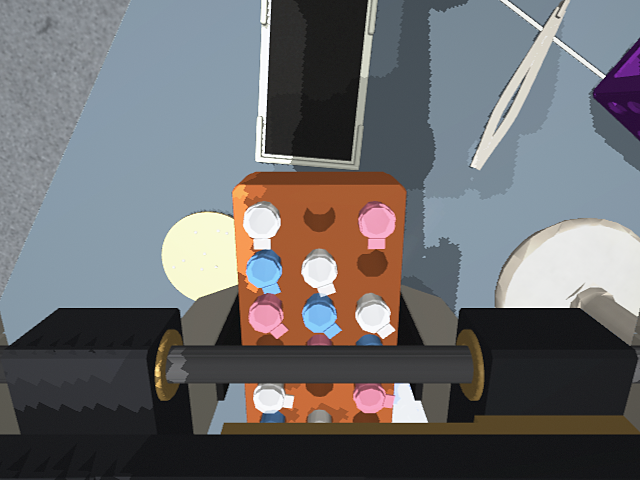

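Wrist view: the tray's near end is at (310,160) and its far end is cut off at the top. The block is held straight. Rising for one fuller look.

>>> carry_out(
  steps=[0,0,0,0.4,0,0,0,0,0.8,0,0,0,0,1,0,0,0,0,1,0,0,0,0,1,0],
)

```text
clock: 27.4
position: [0.4859, -0.4306, 0.2711]
ee_rot: [-1.422, 0.788, -0.788]
force: [0.2, 0.3, -1.6]
width: 0.672
```

Run:
```python
from h import *
s,g,d,W=look("w12");print(s["position"],jaw(s))
for z in((.006,.014),(.004,.014)):print("tray rim",rect(W,d,(.4284,-.3427),.085,*z))
p,m=obj(W,d,(.4284,-.3427),.085,.006,.014);v,u=np.where(m);print(u.min(),u.max(),v.min(),v.max())
# dark pad
m=(d>0)&(np.hypot(W[...,0]-.4284,W[...,1]+.3427)<.085)&(g.max(2)<60)&(W[...,2]<.012);k,l,st,_=cv2.connectedComponentsWithStats(m.astype(np.uint8));i=1+st[1:,4].argmax();p=W[l==i];print("pad",cv2.minAreaRect((p[:,:2]*1000).astype(np.float32)))
```

```text
[ 0.48587674 -0.43055812  0.27114264] 32.04251677733468
tray rim (array([ 428.4, -342.7]), 80.0, 130.1, 27.36, 1399)
tray rim (array([ 428.4, -342.7]), 80.0, 130.1, 27.36, 3126)
272 365 3 154
pad ((427.8806457519531, -342.7073974609375), (66.92510223388672, 117.57146453857422), 27.221357345581055)
```

>>> carry_out(
  steps=[0,-0.2,0.3,-0.2,-0.05,0,-0.4,0.6,-0.5,-0.104,0,-0.58,0.876,-0.8,-0.104,0,-0.58,0.876,-1,-0.104,0,-0.58,0.876,-1,-0.104,0,-0.58,0.876,-1,-0.104],
)

```text
clock: 28.05
position: [0.4275, -0.3444, 0.1711]
ee_rot: [-1.398, 0.853, -0.851]
force: [-0.4, -0.0, -0.9]
width: 0.672
```

>>> carry_out(
  steps=[0,0,0,-0.4,0,0,0,0,-0.8,0,0,0,0,-1,0,0,0,0,-1,0,0,0,0,-1,0,0,0,0,-1,0],
)

```text
clock: 28.65
position: [0.4288, -0.3457, 0.0731]
ee_rot: [-1.398, 0.849, -0.855]
force: [0.4, 0.4, -1.4]
width: 0.672
```

Run:
```python
from h import *
s=arm.observe();print(s["position"],jaw(s))
```

```text
[ 0.42877938 -0.34566588  0.07312135] 27.267652739481356
```

Correcting by (−0.0008, +0.0027) and lowering 58.5 mm.

>>> carry_out(
  steps=[0,-0.008,0.027,0,0,0,-0.008,0.027,-0.2,0,0,-0.008,0.027,-0.35,0,0,-0.008,0.027,-0.45,0,0,-0.008,0.027,-0.52,0,0,-0.008,0.027,-0.56,0,0,-0.008,0.027,-0.583,0,0,-0.008,0.027,-0.583,0],
)

```text
clock: 29.45
position: [0.4269, -0.3418, 0.0146]
ee_rot: [-1.397, 0.851, -0.852]
force: [-3.4, 4.2, 15.8]
width: 0.674
```

>>> carry_out(
  steps=[0.72,0,0,0,0,0.8,0,0,0,0,0.9,0,0,0,0,1,0,0,0,0,1,0,0,0,0],
)

```text
clock: 29.95
position: [0.4268, -0.3417, 0.013]
ee_rot: [-1.398, 0.852, -0.852]
force: [0.0, -0.2, 0.3]
width: 0.981
```

>>> carry_out(
  steps=[1,0,0,0.3,0,1,0,0,0.7,0,1,0,0,1,0,1,0,0,1,0],
)

```text
clock: 30.35
position: [0.4286, -0.3435, 0.1168]
ee_rot: [-1.397, 0.847, -0.857]
force: [0.8, -0.4, -1.0]
width: 1.0
```

>>> carry_out(
  steps=[1,0.1,-0.1,0.4,0,1,0.2,-0.3,0.8,0,1,0.3,-0.6,0.8,0,1,0.3,-0.6,0.8,0,1,0.3,-0.6,0.8,0],
)

```text
clock: 30.85
position: [0.4562, -0.4017, 0.192]
ee_rot: [-1.397, 0.854, -0.851]
force: [0.1, 0.5, -0.8]
width: 0.997
```

Run:
```python
from h import *
s,g,d,W=look("w13");print(s["position"])
print("block",rect(W,d,(.4284,-.3427),.075,.024,.036));p,_=obj(W,d,(.4284,-.3427),.075,.026,.034)
A=np.c_[p[:,:2]-[.4284,-.3427],np.ones(len(p))];print("top plane",np.linalg.lstsq(A,p[:,2],rcond=None)[0].round(4),np.median(p[:,2]))
print("rim",rect(W,d,(.4284,-.3427),.085,.006,.013))
im,dd=get_image("scene");cv2.imwrite("pics/sc13.png",im[:,:,::-1])
```

```text
[ 0.45623136 -0.40168925  0.1920118 ]
block (array([ 427.7, -341.3]), 61.5, 111.5, 27.47, 8063)
top plane [-0.0001 -0.0004  0.0306] 0.03058720268319115
rim (array([ 428.4, -342.7]), 80.1, 129.6, 27.29, 2041)
```

View pics/w13.png

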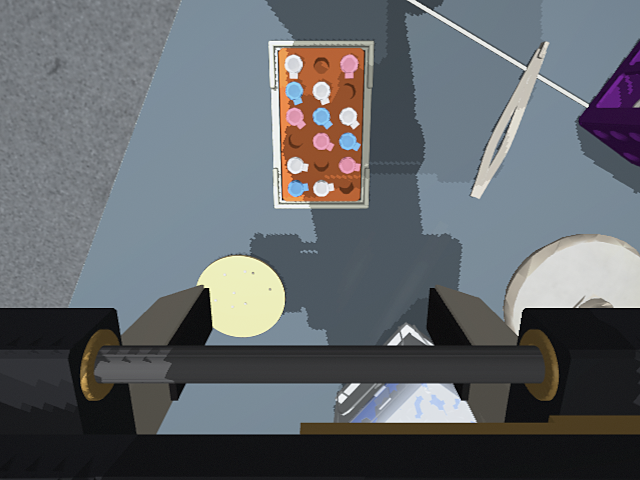

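View pics/sc13.png

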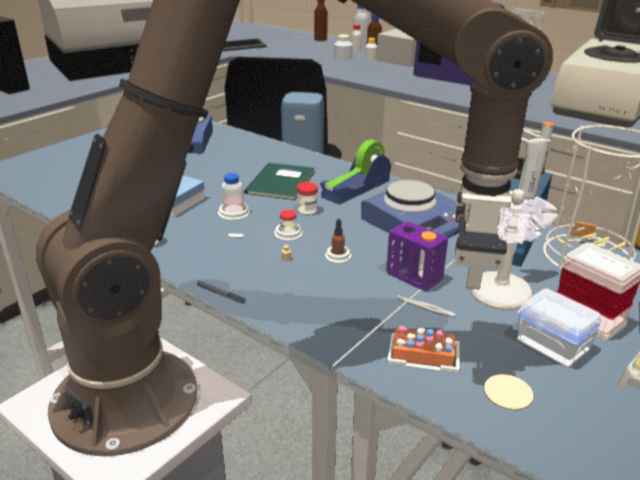

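Wrist view: the block sits square in the tray at (321,124). The scene view shows the bottle (233,195), jar (288,223) and dropper (338,242) upright in their holders. The gripper is clear of everything.

```bash
python3 -c "
from cell import arm
s=arm.observe();print(s['clock'],s['force']);print(arm.sign_off())"
```

```text
30.95 [0.30633836 0.31362539 0.72676318]
the job is handed in; nothing more can be done
None
```

I placed all four stocks in their holders, let them go, and handed the job in at 30.95 s of the 112 s allowed. No verdict is reported, so these are my own last checks:

| Stock | Offset from holder centre | Seating check |
|---|---|---|
| Jar | about 1 mm (wrist camera) | lid top at 59 mm, so on the well floor |
| Dropper | about 1 mm from the final arm position, under 5 mm from the top camera | top at about 100 mm, as expected when seated |
| Bottle | about 1–2 mm from the final arm position, about 5 mm from the top camera | standing upright in the ring in the last scene picture |
| Tube block | about 1.5 mm, turned 0.2° | level, top at 30.6 mm, so on the tray floor |

- **Disagreement:** The top camera put the jar, dropper and bottle about 3–5 mm short in x. It also read the bottle about 2–3 mm short before I moved it, so I took most of this as camera bias. All readings are within the 9 mm limit.
- **Bottle height:** I never measured the bottle's final position from close up. Its cap reading rose by only about 2 mm, against the 4 mm floor of the well, so I judged it seated from that and from the contact force when setting it down.
- **Contact:** At hand-in the gripper was open and clear of everything, with almost no force at the wrist.

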